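Feed a steel blank home in the grinding guide with the push stick

TASK

Lay the square steel blank on the infeed bed of the grinding guide, then take the wooden push stick and feed the blank with it through the channel, past the side pad, until it presses firmly on the sprung brass nose at the far end and the nose gives a little, but gently enough not to drive the nose hard onto its bottom. Draw the stick out and lay it flat on the bench clear of the guide, leaving the blank in the channel against the nose; do not handle the blank by hand once it is in the channel, and leave the other things on the bench where they are.

Things in the scene. Friction and masses are not known exactly. Their poses are not given: they have to be found in the camera images.
- guide: Grinding guide fixed to the bench: dark steel base plate 300 x 100 x 24 mm (x, y, z); origin at the centre of its underside, x = feed direction (towards the stop), z up. The plate's top is bed and channel floor. Infeed bed, bare and open: x = -150 to -60 mm. Its channel is centred on y = 0. A grey spring housing 26 mm high stands on it at x = 41 to 91, y = -35 to -50 mm.
- guide_mouth (a point): Point on the channel floor, on its centre line, where the straight channel begins (guide x = -30 mm); axes as the guide's. From here two aluminium walls 22 mm high, 12 mm thick run 145 mm along +x, forming an open-topped channel 17 mm wide. Over the 30 mm before this point the walls flare to about 45 mm apart.
- guide_pad (a point): Innermost point of the rounded black sprung pad (radius 12 mm) in the channel's -y wall, at guide x = 66 mm, on the floor; axes as the guide's. The pad reaches 4.5 mm into the channel and gives up to 6 mm sideways under 4 to 10 N. It drags on a blank with some 3 to 9 N, rather more as the blank first wedges in, and holds it where it is left.
- stop: Grey end-stop block 26 x 41 x 34 mm closing the channel's far end, fixed at guide x = 128 mm; origin at the centre of its underside (on the channel floor), axes as the guide's. A set screw through it carries a sprung brass nose facing -x in the channel. A firm press is over 4 N on the nose itself, besides the pad's drag, kept up for 0.3 s; over 16 N on it is too much.
- nose_line (a point): Point on the stop's near face, 13 mm to -x of its origin, 7 mm over the floor, where the nose's axis leaves the block. The nose (brass, 13 mm diameter) has its face 10 to 26 mm to -x of this point, as last set: not measured, to be felt or seen from above. It starts to give at 2 N, 8 N/mm, and is on its rigid bottom after 1.5 mm (14 N).
- blank: Square bright steel blank, 60 x 14 x 14 mm, its length along x, about 90 g; origin at the centre of its underside. It is the square one of three short steel bars on the bench.
- stick: Light wooden push stick, about 80 g: a handle block 80 x 26 x 36 mm (x, y, z) with a bar 120 mm long, 10 mm wide and 12 mm high running out of its front along +x, flush with its underside. Origin at the centre of the handle's underside. Lies flat on the bench at the start. Grip the handle across its 26 mm.
- stick_tip (a point): Centre of the front end face of the push stick's bar, 160 mm ahead of the stick's origin along its x and 6 mm over its underside; axes as the stick's.
- round_bar: Round steel bar, 16 mm diameter, 60 mm long, lying on the bench. Leave alone.
- flat_bar: Flat steel bar 70 x 26 x 8 mm, lying on the bench. Leave alone.
- spare_wheel: Spare grinding wheel lying flat, 124 mm diameter, 20 mm thick, bore 20 mm; origin at the centre of its underside. Leave alone.
- wrench: Steel wrench lying on the bench. Leave alone.
- quench_cup: Steel cup, 84 mm diameter, 85 mm high, upright. Leave alone.
- file_brush: Brush lying on the bench. Leave alone.
- oil_can: Grey can, 60 mm diameter, 130 mm high, upright. Leave alone.
Things that resemble listed ones, but are neither listed nor needed, are in the scene too. What is shaped like the stick but black is not meant. Leave any black look-alike of the blank alone.

How it is judged:
By the outcome, as a careful person would: the job done as asked, in the order asked, and still so for the second after the job is handed in, with the robot touching nothing.
It also fails if it takes over 70 s, if anything falls off the work surface, if the arm or the gripper's body presses on something with over 40 N, if the wrist force passes 120 N, or if a joint passes its speed limit or range.

ROBOT

A 6-joint arm with a two-finger parallel gripper is mounted at the origin on the work surface. World frame = base frame: x ahead of the robot, y to its left, z up, the work surface at z = 0. Lengths are in m, angles in degrees, forces in N, time in s.
With the tool pointing down it reaches from about 0.375 to 0.9 m from the base axis. Payload 3.1 kg.
Tool frame: the origin (TCP) lies on the centre line of the jaws, within the pads' length; the fingertips stand 17 mm ahead of it and the grasp point (between the pads) lies 2 mm behind it; z points along the fingers, y is the line along which they close (so a half turn about z gives the same grasp; the last joint's range is limited). The gripper opens to 87 mm and grips with 3 to 60 N. Pads are 19 mm wide; open, the fingers measure 117 mm over their backs; the gripper's body (75 mm by 190 mm) begins 51 mm behind the grasp point.
Start: joints at [-10.227, 30.224, 82.088, -0, 67.689, -10.227], TCP at [0.625, 0, 0.24] pointing down, gripper open.
Joint ranges: [-176.69, 176.69], [-43.24, 126.21], [12.49, 139.97], [-82, 262], [0, 151.66], [-163.58, 163.58]. Speed limits (degrees/s): [159.86, 159.86, 180, 180, 180, 180].

INTERFACE

Orientations are given as a 3x3 rotation matrix whose columns are the frame's x, y, z axes.
In Python, from rig import bot, imaging, finder gives the robot as it stands. The module is installed in compiled form; this text tells all that it offers.
- The arm moves only by the tool play_rows, never from a script. Its argument "motion" is a list that holds one entry, the list of rows, each a list of 6 numbers: the shift along the tool's x, y, z in a scale on which 1.0 is 0.75 m, then the turn, a rotation vector about the tool's x, y, z in fractions of the full range, 1 being 90 degrees. In form: [[[dx, dy, dz, wx, wy, wz], ...]]. A call has 1 to 8 rows; each row is the pose to reach, as a shift and turn from the pose commanded when the call began, along the tool's axes at that moment; what a row does not reach only later rows make up. A row lasts 1/12 s, in which the tool goes at most 41.7 mm and 7.16 degrees, less where a joint would pass 70% of its speed; a pose out of reach is approached as far as the arm can. Shift and turn numbers lie between -1 and 1, and a call with a number outside is refused. A call with a gripper value outside its range is refused whole. "fingers" is the finger opening in m, from 0 to 0.087, set as the call begins (left out, the last holds). The fingers move at their own pace and stop on an object; the grip force is fixed at half the most. Time passes only in rows, so rows that repeat a pose let the fingers close. It gives the time, the measured TCP pose, the force, the opening and the grip force at its end, in the units of the state.
- bot.read_state(): the state, without advancing time (a new reading comes with each control period).
- imaging.capture(name): name is "scene" or "side" or "wrist"; returns a dict with "frame" (480x640x3 uint8, red, green, blue), "camera_matrix" (3x3 intrinsics, pixels), "R" (3x3) and "t" (3): a world point X has camera coordinates R X + t. Camera axes: x right, y down, z forward; pixel columns grow to the right and rows downward; lengths in m; the calibration is good to about 2 mm. A picture is of the moment at which its call begins. There is no depth.
- bot.hand_in(): hands the job in; it is judged then, once.
Trained networks look in the newest picture that a camera, given by its name, has taken for a name from the list of things; names that differ only in an ending like _2 or _b are one class to them, and where a whole thing is asked for, a point or a joint stands for the part that bears it (a point fixed in the world has none). Each returns a list of dicts, best first, with "confidence" (0 to 1); they miss things now and then, are a little off and sometimes report something else, mostly with a low value. They report only what shows in the picture. A call takes as long as a camera call. They do not tell look-alikes from the thing itself.
- finder.recognise(camera, name): "at" ([x, y, z] in m, in world coordinates, good to about 4 mm: the middle of the surface that is visible of it).
- finder.outline_of(camera, name): "pixels" (480x640 bool, what is visible of it).
The state is a dict: "time_s": time; "joint_positions": joint angles; "qvel": joint speeds; "tau": joint torques, N m; "position": TCP position; "tcp_rot": TCP orientation; "force": force on the tool from outside, world axes, zero at the start; "moment": the same for the moment, N m; "opening": opening from 0.0 (shut) to 1.0 (fully open); "grasp_force": force on a finger pad.
Only numpy, scipy, OpenCV 4.12 (cv2) and the standard library are available. Lean on these libraries where they do the work, as an engineer would, in place of code of your own. Each camera call takes 0.05 s, during which the arm holds its last target. There are 200 camera calls.

## Working session

There is one attempt and no reset: what is moved stays moved. The work goes in short steps, Python scripts to look and compute and a tool call to move; the robot and the scene stay as the last step left them, time stands still between calls to the robot, and variables do not carry over. Pictures are saved under pics/ and viewed, at most 10 in all, crops included, and the job is handed in when it is done.

Besides the shell and the picture viewer there is one more tool, called after "Call:" by a JSON object that holds its "op" and its "data", one argument or row to a line. play_rows: Moves the arm, as the interface text tells. Its arguments: {"type":"object","properties":{"motion":{"type":"array"},"fingers":{"type":"number"}},"required":["motion"]}

```bash
mkdir -p pics; cat > h.py <<'E'
import numpy as np, cv2
from rig import bot, imaging, finder
def proj(c,X):
    X=np.atleast_2d(X); p=(c["R"]@X.T).T+c["t"]; q=(c["camera_matrix"]@p.T).T; return q[:,:2]/q[:,2:]
def ray(c,uv,z):
    d=np.array(c["R"]).T@np.linalg.solve(c["camera_matrix"],[uv[0],uv[1],1.]); o=-np.array(c["R"]).T@c["t"]
    return o+d*(z-o[2])/d[2]
def save(n,img,s=1):
    cv2.imwrite(n,cv2.resize(img[:,:,::-1],None,fx=s,fy=s,interpolation=cv2.INTER_CUBIC))
E
python3 - <<'E'
from h import *
for cam in ["scene","side"]:
    c=imaging.capture(cam); save(f"pics/{cam}.png",c["frame"])
    print(cam,-np.array(c["R"]).T@c["t"])
    for n in ["guide","stop","blank","stick","round_bar","flat_bar","spare_wheel","wrench","quench_cup","oil_can","file_brush"]:
        for r in finder.recognise(cam,n):
            if r["confidence"]>.2: print(n,np.round(r["at"],3),round(r["confidence"],2),proj(c,r["at"]).round()[0])
E
```

```text
scene [1.27086958 0.13442424 1.07070441]
guide [0.573 0.104 0.026] 0.65 [347. 269.]
stop [0.748 0.25  0.112] 0.74 [421. 333.]
stop [ 0.446 -0.193  0.01 ] 0.67 [223. 211.]
stop [ 0.743 -0.083  0.05 ] 0.67 [241. 325.]
blank [ 0.444 -0.195  0.009] 0.69 [222. 211.]
stick [ 0.612 -0.276  0.023] 0.97 [164. 264.]
stick [ 0.241 -0.231  0.016] 0.76 [226. 144.]
stick [ 0.746 -0.086  0.053] 0.69 [238. 325.]
round_bar [ 0.434 -0.117  0.014] 0.58 [257. 210.]
flat_bar [ 0.459 -0.304  0.005] 0.73 [173. 212.]
spare_wheel [0.8   0.027 0.022] 0.62 [293. 366.]
wrench [0.393 0.242 0.008] 0.7 [416. 215.]
quench_cup [ 0.745 -0.085  0.05 ] 0.66 [239. 325.]
oil_can [0.749 0.254 0.115] 0.69 [423. 333.]
file_brush [0.6   0.418 0.015] 0.66 [499. 301.]
file_brush [0.394 0.243 0.007] 0.57 [416. 215.]
side [ 0.19628227 -0.83310402  0.60247629]
guide [0.547 0.058 0.024] 0.61 [325. 247.]
blank [ 0.439 -0.205  0.011] 0.96 [322. 350.]
blank [ 0.398 -0.026  0.014] 0.87 [263. 291.]
stick [ 0.598 -0.3    0.023] 0.97 [447. 357.]
stick [ 0.232 -0.25   0.013] 0.61 [191. 408.]
round_bar [ 0.423 -0.121  0.009] 0.56 [295. 322.]
flat_bar [ 0.455 -0.307  0.008] 0.93 [360. 395.]
spare_wheel [0.753 0.035 0.018] 0.82 [424. 235.]
wrench [0.39  0.231 0.011] 0.6 [226. 227.]
wrench [0.547 0.058 0.025] 0.42 [325. 246.]
quench_cup [ 0.742 -0.099  0.061] 0.62 [458. 251.]
oil_can [0.723 0.23  0.076] 0.8 [371. 174.]
oil_can [0.547 0.061 0.026] 0.41 [324. 245.]
file_brush [0.596 0.403 0.017] 0.86 [292. 177.]
```

View pics/scene.png

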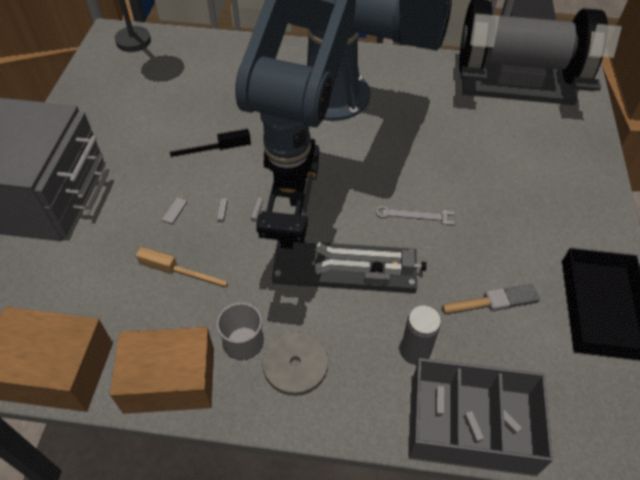

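View pics/side.png

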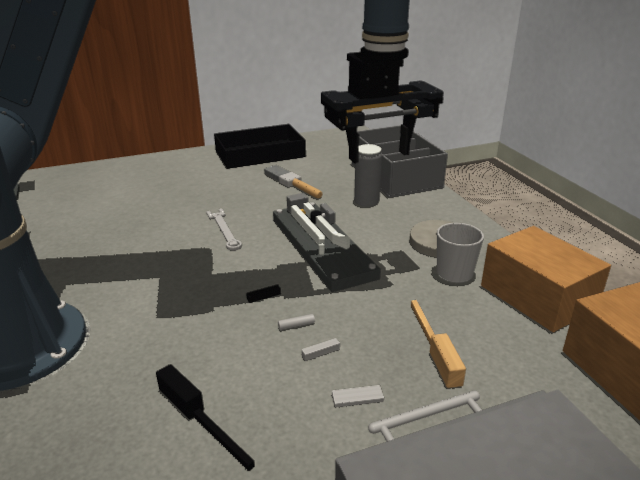

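The side view separates the bars: flat bar (357,395), square blank with a flat top and edges (322,350), round bar (295,322) and a black look-alike (263,293). The wooden stick is at (447,357), the black one at (191,408). The guide feeds roughly along world +y, with the stop at scene (412,263). I'll check with an enlarged crop and the wrist camera.

```bash
python3 - <<'E'
from h import *
s=bot.read_state(); print({k:np.round(s[k],3) for k in ["position","tcp_rot","force"]})
c=imaging.capture("side"); a=c["frame"][280:410,240:480]; a=cv2.resize(a,(800,433),interpolation=cv2.INTER_CUBIC)
cv2.imwrite("pics/crop1.png",a[:,:,::-1])
w=imaging.capture("wrist"); save("pics/w1.png",w["frame"]); print("wristcam",-w["R"].T@w["t"],w["R"],w["camera_matrix"])
for cam in ["scene","side"]:
  c=imaging.capture(cam)
  for n,h in [("blank",.014),("stick",.012)]:
    o=finder.outline_of(cam,n)
    for r in o[:2]:
      m=r["pixels"]; ys,xs=np.nonzero(m); rc=cv2.minAreaRect(np.c_[xs,ys].astype(np.float32))
      P=np.array([ray(c,q,h/2)[:2] for q in np.c_[xs,ys]]); mu=P.mean(0); _,_,V=np.linalg.svd(P-mu)
      print(cam,n,r["confidence"],m.sum(),mu,np.degrees(np.arctan2(V[0,1],V[0,0])),np.ptp((P-mu)@V.T,axis=0))
E
```

```text
{'position': array([0.625, 0.   , 0.24 ]), 'tcp_rot': array([[-0.,  1., -0.],
       [ 1.,  0., -0.],
       [-0., -0., -1.]]), 'force': array([0.474, 0.133, 0.626])}
wristcam [0.62524405 0.08340635 0.38553586] [[ 9.99999876e-01  4.48165838e-04 -2.16258679e-04]
 [ 4.92458920e-04 -9.53694435e-01  3.00776799e-01]
 [-7.14468117e-05 -3.00776869e-01 -9.53694537e-01]] [[375.4711877    0.         321.74673872]
 [  0.         375.4711877  239.51464322]
 [  0.           0.           1.        ]]
scene blank 0.59 137 [ 0.44572114 -0.19541761] 5.930668576847018 [0.06448896 0.01643779]
scene stick 0.8 1056 [ 0.60444434 -0.26380073] -104.73255388160078 [0.21757091 0.04504038]
scene stick 0.56 862 [ 0.22864819 -0.25118724] -61.0065052283384 [0.20515935 0.06688296]
side blank 0.95 486 [ 0.43891351 -0.19638386] -170.93109116939408 [0.06744399 0.02980774]
side blank 0.74 390 [ 0.39776129 -0.02240137] -169.4976063354529 [0.0678638  0.03617377]
side stick 0.7 2240 [ 0.23743797 -0.24462953] -70.3643286636015 [0.23181634 0.04078647]
side stick 0.69 1569 [ 0.61126359 -0.26707374] -100.92053445358374 [0.20937428 0.04261341]
```

View pics/crop1.png

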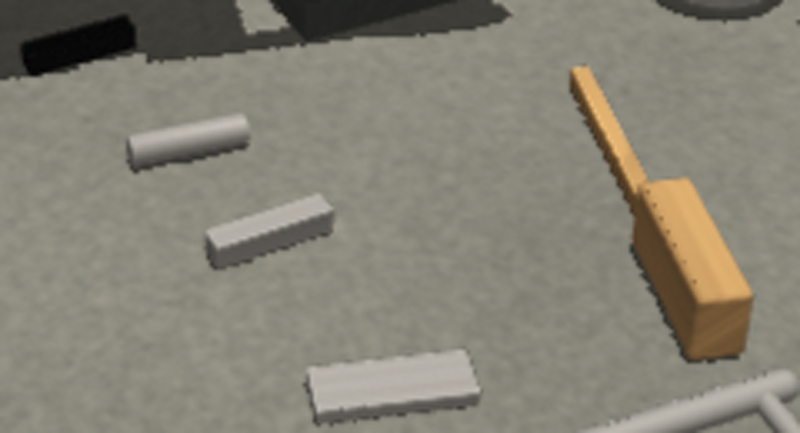

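View pics/w1.png

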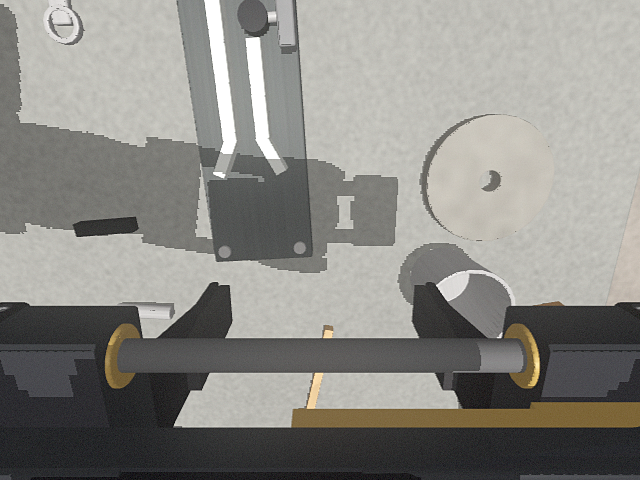

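The crop confirms it: the square-edged bar at crop (270,230), side (322,350), is the blank. The one at (188,143) is round, (393,385) is flat and (80,45) is black. The wrist view shows the infeed end corners at (216,262) and (312,256) and the pad's housing at (285,20). I'll shift to see the whole guide from above.

Careful with the scale: shifts go in shares of 0.75 m and turns go in shares of 90 degrees. That gives: 0.1 m / 0.75 = 0.1333, -0.05 m / 0.75 = -0.0667.

Call:
{"op": "play_rows", "data": {
  "motion": [
    [[0.0533,-0.0267,0,0,0,0],[0.1067,-0.0667,0,0,0,0],[0.1333,-0.08,0,0,0,0],[0.1333,-0.08,0,0,0,0],[0.1333,-0.08,0,0,0,0]]
  ]
}}

```text
time_s: 2.02
position: [0.5641, 0.1016, 0.2398]
tcp_rot: [[-0.003, 1.0, 0.0], [1.0, 0.003, -0.0], [-0.0, 0.0, -1.0]]
force: [1.2, -0.4, -0.3]
opening: 0.996
grasp_force: 0.0
```

```bash
python3 - <<'E'
from h import *
w=imaging.capture("wrist"); np.savez("w2.npz",**w); 
a=w["frame"][0:300,150:550]; a=cv2.resize(a,(800,600),interpolation=cv2.INTER_CUBIC); cv2.imwrite("pics/w2.png",a[:,:,::-1])
print(-w["R"].T@w["t"],bot.read_state()["position"])
for n in ["guide","stop","guide_pad","guide_mouth","nose_line"]:
    for r in finder.recognise("wrist",n)[:2]: print(n,np.round(r["at"],4),round(r["confidence"],2),proj(w,r["at"]).round()[0])
E
```

```text
[0.56402612 0.18497877 0.38577925] [0.56522039 0.10045216 0.23990837]
guide [0.5572 0.1324 0.027 ] 0.77 [314. 179.]
stop [0.5523 0.2255 0.0626] 0.77 [307.  67.]
stop [ 0.4404 -0.1165  0.015 ] 0.6 [216. 388.]
guide_pad [0.5573 0.1369 0.0236] 0.64 [315. 174.]
guide_mouth [0.5559 0.1304 0.0263] 0.66 [313. 181.]
nose_line [0.5535 0.2295 0.0598] 0.9 [309.  62.]
```

View pics/w2.png

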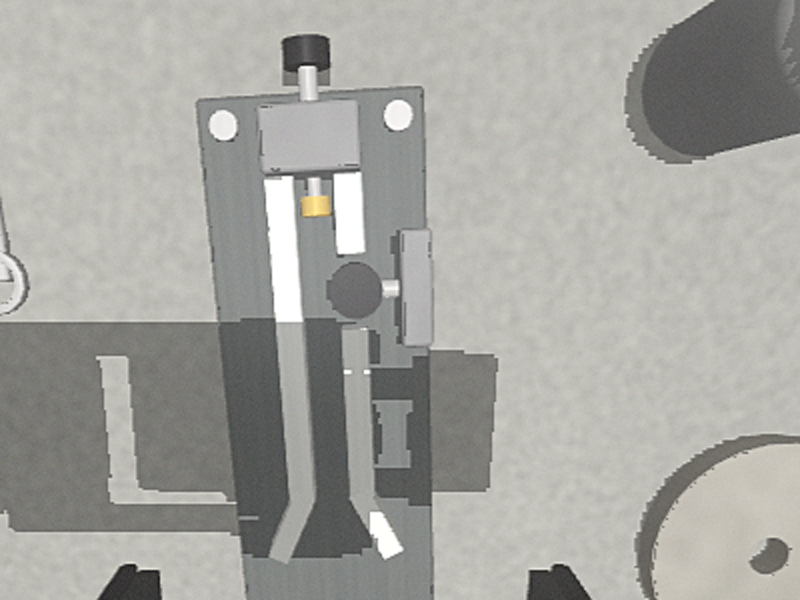

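The enlarged view (full px = crop/2 + (150,0)) shows the plate's far corners at crop (198,101) and (422,87). The stop spans (260,107) to (358,101), the nose face is at (316,216), and the wall kinks are at about (315,495) and (350,495). I'll fit the guide pose to these.

```bash
cat >> h.py <<'E'
def fitguide():
    from scipy.optimize import least_squares
    w=dict(np.load("w2.npz"))
    G=np.array([[150,50,24],[150,-50,24],[141,20.5,58],[141,-20.5,58],[115,20.5,58],[115,-20.5,58],[-30,8.5,46],[-30,-8.5,46],[66,-50,50],[-150,50,24],[-150,-50,24]])/1e3
    U=np.array([[198,101],[422,87],[260,107],[358,101],[263,170],[359,172],[315,495],[350,497],[432,286]])/2+[150,0]
    U=np.vstack([U,[[216,262],[312,256]]])
    R1=np.array([[9.99999876e-01,4.48165838e-04,-2.16258679e-04],[4.92458920e-04,-9.53694435e-01,3.00776799e-01],[-7.14468117e-05,-3.00776869e-01,-9.53694537e-01]])
    w1=dict(R=R1,t=-R1@[0.62524405,0.08340635,0.38553586],camera_matrix=w["camera_matrix"])
    def tf(p,X):
        c,s=np.cos(p[2]),np.sin(p[2]); return np.c_[p[0]+c*X[:,0]-s*X[:,1],p[1]+s*X[:,0]+c*X[:,1],X[:,2]]
    def f(p):
        W=tf(p,G); return (np.r_[proj(w,W[:9]),proj(w1,W[9:])]-U).ravel()
    s=least_squares(f,[.56,.11,np.pi/2],loss="soft_l1"); return s.x,s.fun,tf,w
E
python3 - <<'E'
from h import *
p,f,tf,w=fitguide(); print(p,np.degrees(p[2])); print(f.reshape(-1,2).round(1))
M=lambda X: (np.array([[np.cos(p[2]),np.sin(p[2])],[-np.sin(p[2]),np.cos(p[2])]])@(np.array(X)[:2]-p[:2])*1e3).round(1)
print("nose", M(ray(w,[150+158,107.5],.0375)))
for u in [(293,185),(310,430),(337,250),(350,480)]: print(u,M(ray(w,[150+u[0]/2,u[1]/2],.046)))
print("pad",M(ray(w,[150+355/2,290/2],.046)))
E
```

```text
[0.55732779 0.09711106 1.62785615] 93.26928711263413
[[-1.7 -0.8]
 [ 1.1 -0.6]
 [-2.4 -1.2]
 [ 0.3 -1.3]
 [-1.1  2.6]
 [ 1.4 -1.3]
 [-0.2  3. ]
 [ 0.   1.1]
 [ 1.2  1.3]
 [-0.4  0.5]
 [ 0.6  1.4]]
nose [99.3 -0.2]
(293, 185) [111.4   8.4]
(310, 430) [5.  8.4]
(337, 250) [84.2 -8.6]
(350, 480) [-20.4  -9. ]
pad [ 67.  -15.6]
```

To row units: -0.26 m / 0.75 = -0.3467, -0.24 m / 0.75 = -0.32, 56 degrees / 90 = 0.6222.

Call:
{"op": "play_rows", "data": {
  "motion": [
    [[-0.0533,0,0,0,0,0.0778],[-0.1067,-0.0133,0,0,0,0.1556],[-0.16,-0.04,0,0,0,0.2333],[-0.2133,-0.08,0,0,0,0.3111],[-0.2533,-0.12,0,0,0,0.3889],[-0.2933,-0.16,0,0,0,0.4667],[-0.32,-0.2,0,0,0,0.5444],[-0.3467,-0.22,0,0,0,0.6222]]
  ]
}}

```text
time_s: 2.98
position: [0.3967, -0.1611, 0.2393]
tcp_rot: [[0.833, 0.553, -0.002], [0.553, -0.833, 0.001], [-0.001, -0.002, -1.0]]
force: [0.4, -0.9, -0.1]
opening: 0.999
grasp_force: 0.0
```

Fit good to about 1 mm: guide origin (0.557, 0.097), yaw 93.3°, nose face at guide x ≈ 99 mm, within the allowed 89–105. Next, a wrist look that takes in both the blank and the stick.

To row units: 0.172 m / 0.75 = 0.2293, -0.04 m / 0.75 = -0.0533, -56 degrees / 90 = -0.6222.

Call:
{"op": "play_rows", "data": {
  "motion": [
    [[0.0027,0.04,-0.0133,0,0,-0.0778],[0.0027,0.08,-0.0267,0,0,-0.1556],[0.0053,0.12,-0.04,0,0,-0.2333],[0.0067,0.16,-0.0533,0,0,-0.3111],[0.008,0.2,-0.0533,0,0,-0.3889],[0.008,0.2293,-0.0533,0,0,-0.4667],[0.008,0.2293,-0.0533,0,0,-0.5444],[0.008,0.2293,-0.0533,0,0,-0.6222]]
  ]
}}

```text
time_s: 3.65
position: [0.5016, -0.3018, 0.2791]
tcp_rot: [[-0.003, 1.0, 0.0], [1.0, 0.003, -0.0], [-0.0, 0.0, -1.0]]
force: [-0.1, 0.7, 0.4]
opening: 0.998
grasp_force: 0.0
```

Call:
{"op": "play_rows", "data": {
  "motion": [
    [[0,0,0,0,0,0],[0,0,0,0,0,0]]
  ]
}}

```text
time_s: 3.82
position: [0.5009, -0.2999, 0.2793]
tcp_rot: [[0.004, 1.0, -0.0], [1.0, -0.004, 0.0], [0.0, -0.0, -1.0]]
force: [-0.1, -1.2, 0.2]
opening: 1.003
grasp_force: 0.0
```

```bash
cat >> h.py <<'E'
def boxes(L): # list of x0,x1,w,h
    return [np.array([[x,y,z] for x in (a,b) for y in (-w/2,w/2) for z in (0,h)]) for a,b,w,h in L]
BL=boxes([(-.03,.03,.014,.014)]); ST=boxes([(-.04,.04,.026,.036),(.04,.16,.010,.012)])
def fitbox(cams,masks,B,p0,z=0):
    from scipy.optimize import minimize
    def cost(p):
        c,s=np.cos(p[2]),np.sin(p[2]); e=0
        for w,m in zip(cams,masks):
            r=np.zeros((1920,2560),np.uint8)
            for X in B:
                W=np.c_[p[0]+c*X[:,0]-s*X[:,1],p[1]+s*X[:,0]+c*X[:,1],X[:,2]+z]
                h=cv2.convexHull(((proj(w,W)+.5)*4).astype(np.float32)); cv2.fillConvexPoly(r,np.round(h).astype(np.int32),1)
            M=cv2.resize(m.astype(np.uint8),None,fx=4,fy=4,interpolation=cv2.INTER_NEAREST)
            e+=1-(r&M).sum()/max((r|M).sum(),1)
        return e
    sim=np.array([p0]+[np.array(p0)+d for d in np.diag([.006,.006,.08])])
    s=minimize(cost,p0,method="Nelder-Mead",options=dict(initial_simplex=sim,xatol=1e-4,fatol=1e-4,maxiter=120)); return s.x,s.fun
E
python3 - <<'E'
from h import *
print(bot.read_state()["position"])
cs={n:imaging.capture(n) for n in ["wrist","scene","side"]}
save("pics/w3.png",cs["wrist"]["frame"])
for n,B,g in [("blank",BL,(.442,-.196,.12)),("stick",ST,(.598,-.30,1.25))]:
  for k,c in cs.items():
    best=None
    for r in finder.outline_of(k,n):
      m=r["pixels"]; ys,xs=np.nonzero(m); q=ray(c,[xs.mean(),ys.mean()],.01)
      if np.hypot(q[0]-g[0],q[1]-g[1])<.06: best=m;break
    if best is None: print(n,k,"none"); continue
    x,f=fitbox([c],[best],B,g); print(n,k,x.round(4),np.degrees(x[2]).round(1),"1-IoU",round(f,3),best.sum())
E
```

```text
[ 0.50085419 -0.29991525  0.27928906]
blank wrist [ 0.4398 -0.1958  0.0947] 5.4 1-IoU 0.077 848
blank scene [ 0.4388 -0.1965  0.1435] 8.2 1-IoU 0.184 151
blank side [ 0.439  -0.1962  0.1323] 7.6 1-IoU 0.154 433
stick wrist [ 0.6009 -0.2976  1.3667] 78.3 1-IoU 0.048 3996
stick scene [ 0.6014 -0.2979  1.368 ] 78.4 1-IoU 0.071 1133
stick side [ 0.5991 -0.2974  1.3624] 78.1 1-IoU 0.069 1660
```

View pics/w3.png

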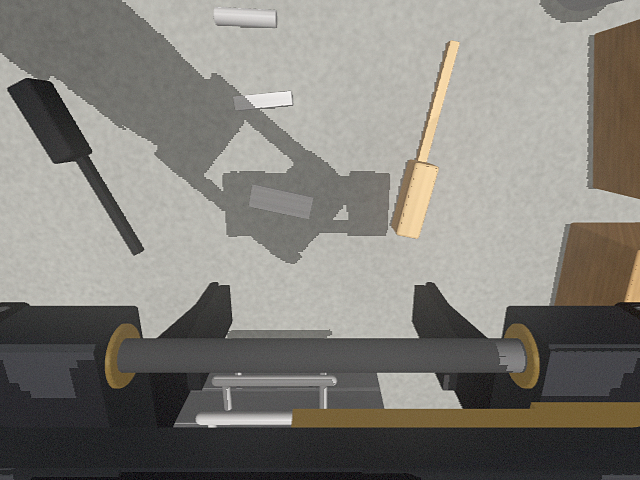

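The wrist shows the blank at (264,100), round bar (245,17), flat bar (281,202) and stick handle (415,200). Three cameras agree on the blank at (0.4395, -0.196), yaw about 6°, and the stick at (0.601, -0.2975), yaw 78.3°. Going for the blank.

To row units: 0.13 m / 0.75 = 0.1733, 0.104 m / 0.75 = 0.1387, 56 degrees / 90 = 0.6222.

Call:
{"op": "play_rows", "data": {
  "motion": [
    [[0.02,-0.0133,0.0133,0,0,0.0778],[0.04,-0.0267,0.04,0,0,0.1556],[0.06,-0.04,0.0667,0,0,0.2333],[0.08,-0.0533,0.0933,0,0,0.3111],[0.1,-0.0667,0.12,0,0,0.3889],[0.12,-0.0733,0.1467,0,0,0.4667],[0.1333,-0.08,0.16,0,0,0.5444],[0.1387,-0.0813,0.1733,0,0,0.6222]]
  ],
  "fingers": 0.05
}}

```text
time_s: 4.93
position: [0.4384, -0.193, 0.1486]
tcp_rot: [[0.832, 0.555, -0.003], [0.555, -0.832, 0.002], [-0.001, -0.004, -1.0]]
force: [-0.3, -0.6, 0.9]
opening: 0.589
grasp_force: 0.0
```

To row units: 0.075 m / 0.75 = 0.1, 0.06 m / 0.75 = 0.08, 28 degrees / 90 = 0.3111.

Call:
{"op": "play_rows", "data": {
  "motion": [
    [[0,0,0.0267,0,0,0.0778],[0,0,0.0533,0,0,0.1556],[0,0,0.08,0,0,0.2333],[0,0,0.1,0,0,0.3111],[0,0,0.1,0,0,0.3111],[0,0,0.1,0,0,0.3111]]
  ]
}}

```text
time_s: 5.43
position: [0.44, -0.1951, 0.0742]
tcp_rot: [[0.994, 0.108, -0.001], [0.108, -0.994, 0.001], [-0.001, -0.001, -1.0]]
force: [0.2, 0.8, -0.1]
opening: 0.575
grasp_force: 0.0
```

To row units: 0.054 m / 0.75 = 0.072, 0.045 m / 0.75 = 0.06.

Call:
{"op": "play_rows", "data": {
  "motion": [
    [[0,0,0.0333,0,0,0],[0,0,0.06,0,0,0],[0,0,0.072,0,0,0],[0,0,0.072,0,0,0],[0,0,0.072,0,0,0]]
  ]
}}

```text
time_s: 5.85
position: [0.4405, -0.1954, 0.0211]
tcp_rot: [[0.994, 0.106, 0.0], [0.106, -0.994, -0.0], [0.0, 0.0, -1.0]]
force: [0.7, -0.4, -0.1]
opening: 0.577
grasp_force: 0.0
```

Call:
{"op": "play_rows", "data": {
  "motion": [
    [[0,0,0,0,0,0],[0,0,0,0,0,0],[0,0,0,0,0,0],[0,0,0,0,0,0],[0,0,0,0,0,0],[0,0,0,0,0,0]]
  ],
  "fingers": 0.005
}}

```text
time_s: 6.35
position: [0.4402, -0.1953, 0.0208]
tcp_rot: [[0.995, 0.105, 0.0], [0.105, -0.995, -0.0], [0.0, 0.0, -1.0]]
force: [0.5, 0.7, 0.3]
opening: 0.206
grasp_force: 0.0
```

To row units: -0.1 m / 0.75 = -0.1333, -0.08 m / 0.75 = -0.1067.

Call:
{"op": "play_rows", "data": {
  "motion": [
    [[0,0,0,0,0,0],[0,0,0,0,0,0],[0,0,0,0,0,0],[0,0,-0.0267,0,0,0],[0,0,-0.0667,0,0,0],[0,0,-0.1067,0,0,0],[0,0,-0.1333,0,0,0]]
  ]
}}

```text
time_s: 6.93
position: [0.4403, -0.1952, 0.1222]
tcp_rot: [[0.995, 0.105, 0.001], [0.105, -0.995, -0.0], [0.001, 0.001, -1.0]]
force: [-0.3, -1.1, -1.5]
opening: 0.157
grasp_force: 30.0
```

To row units: -0.1738 m / 0.75 = -0.2317, -0.165 m / 0.75 = -0.22, -56 degrees / 90 = -0.6222.

Call:
{"op": "play_rows", "data": {
  "motion": [
    [[0.0267,-0.0267,0,0,0,-0.0778],[0.0533,-0.0533,0,0,0,-0.1556],[0.08,-0.0867,0,0,0,-0.2333],[0.1067,-0.12,0,0,0,-0.3111],[0.1333,-0.1533,0,0,0,-0.3889],[0.16,-0.1867,0,0,0,-0.4667],[0.18,-0.22,0,0,0,-0.5444],[0.1896,-0.2317,0,0,0,-0.6222]]
  ]
}}

```text
time_s: 7.6
position: [0.5641, -0.0039, 0.1201]
tcp_rot: [[0.462, 0.887, -0.0], [0.887, -0.462, 0.001], [0.001, -0.001, -1.0]]
force: [1.0, -0.6, -1.6]
opening: 0.157
grasp_force: 30.0
```

To row units: -31.3 degrees / 90 = -0.3478.

Call:
{"op": "play_rows", "data": {
  "motion": [
    [[0,0,0,0,0,-0.0778],[0,0,0,0,0,-0.1556],[0,0,0,0,0,-0.2333],[0,0,0,0,0,-0.3111],[0,0,0,0,0,-0.3478],[0,0,0,0,0,-0.3478],[0,0,0,0,0,-0.3478]]
  ]
}}

```text
time_s: 8.18
position: [0.5629, -0.0073, 0.1201]
tcp_rot: [[-0.056, 0.998, -0.001], [0.998, 0.056, 0.0], [0.0, -0.001, -1.0]]
force: [-0.3, -0.7, -2.0]
opening: 0.154
grasp_force: 30.0
```

To row units: 0.0755 m / 0.75 = 0.1007, 0.074 m / 0.75 = 0.0987.

Call:
{"op": "play_rows", "data": {
  "motion": [
    [[0,0,0.04,0,0,0],[0,0,0.0733,0,0,0],[0,0,0.0893,0,0,0],[0,0,0.0947,0,0,0],[0,0,0.0987,0,0,0],[0,0,0.1007,0,0,0],[0,0,0.1007,0,0,0]]
  ]
}}

```text
time_s: 8.77
position: [0.564, -0.0077, 0.0457]
tcp_rot: [[-0.057, 0.998, 0.001], [0.998, 0.057, -0.0], [-0.0, 0.001, -1.0]]
force: [-0.9, 0.8, -1.6]
opening: 0.156
grasp_force: 30.0
```

To row units: 0.0008 m / 0.75 = 0.0011.

Call:
{"op": "play_rows", "data": {
  "motion": [
    [[0,0,0.0011,0,0,0],[0,0,0.0011,0,0,0]]
  ]
}}

```text
time_s: 8.93
position: [0.564, -0.0076, 0.0451]
tcp_rot: [[-0.057, 0.998, 0.002], [0.998, 0.057, -0.0], [-0.0, 0.002, -1.0]]
force: [-1.2, 0.0, -0.6]
opening: 0.16
grasp_force: 30.0
```

To row units: -0.15 m / 0.75 = -0.2, -0.11 m / 0.75 = -0.1467.

Call:
{"op": "play_rows", "data": {
  "motion": [
    [[0,0,0,0,0,0],[0,0,0,0,0,0],[0,0,0,0,0,0],[0,0,0,0,0,0],[0,0,-0.04,0,0,0],[0,0,-0.0933,0,0,0],[0,0,-0.1467,0,0,0],[0,0,-0.2,0,0,0]]
  ],
  "fingers": 0.05
}}

```text
time_s: 9.6
position: [0.5628, -0.0074, 0.1956]
tcp_rot: [[-0.057, 0.998, -0.001], [0.998, 0.057, 0.0], [0.0, -0.001, -1.0]]
force: [0.9, 0.0, 0.2]
opening: 0.56
grasp_force: 0.0
```

To row units: -0.2916 m / 0.75 = -0.3888, 0.0214 m / 0.75 = 0.0285, 15 degrees / 90 = 0.1667.

Call:
{"op": "play_rows", "data": {
  "motion": [
    [[-0.0533,0.004,0,0,0,0.0222],[-0.1067,0.008,0,0,0,0.0444],[-0.16,0.012,0,0,0,0.0667],[-0.2133,0.016,0,0,0,0.0889],[-0.2667,0.02,0.0267,0,0,0.1111],[-0.3133,0.024,0.0667,0,0,0.1333],[-0.3533,0.0267,0.1,0,0,0.1556],[-0.3888,0.0285,0.1333,0,0,0.1667]]
  ],
  "fingers": 0.055
}}

```text
time_s: 10.27
position: [0.6019, -0.2996, 0.0938]
tcp_rot: [[0.205, 0.979, 0.002], [0.979, -0.205, -0.001], [-0.001, 0.002, -1.0]]
force: [0.5, 0.3, 0.0]
opening: 0.631
grasp_force: 0.0
```

```bash
python3 - <<'E'
from h import *
print(bot.read_state()["position"])
p=fitguide()[0]
for k in ["scene","side"]:
    c=imaging.capture(k)
    for r in finder.outline_of(k,"blank"):
      m=r["pixels"]; ys,xs=np.nonzero(m); q=ray(c,[xs.mean(),ys.mean()],.03)
      if np.hypot(q[0]-.563,q[1]+.008)<.05:
        x,f=fitbox([c],[m],BL,(.563,-.008,1.627),z=.024); d=x[:2]-p[:2]
        print(k,x.round(4),np.degrees(x[2]-p[2]),f, "guide",d@[np.cos(p[2]),np.sin(p[2])],d@[-np.sin(p[2]),np.cos(p[2])],m.sum())
E
```

```text
[ 0.6018715  -0.29963959  0.09382656]
side [ 0.5617 -0.0097  1.6186] -0.5294227459931437 0.07048074831411788 guide -0.10690399791817327 0.0017554152810149559 276
```

To row units: 0.072 m / 0.75 = 0.096, 0.03 m / 0.75 = 0.04.

Call:
{"op": "play_rows", "data": {
  "motion": [
    [[0,0,0.04,0,0,0],[0,0,0.0733,0,0,0],[0,0,0.096,0,0,0],[0,0,0.096,0,0,0],[0,0,0.096,0,0,0]]
  ]
}}

```text
time_s: 10.88
position: [0.6019, -0.2959, 0.0233]
tcp_rot: [[0.201, 0.98, 0.0], [0.98, -0.201, 0.0], [0.0, 0.0, -1.0]]
force: [0.4, -0.3, -0.4]
opening: 0.636
grasp_force: 0.0
```

Call:
{"op": "play_rows", "data": {
  "motion": [
    [[0,0,0,0,0,0],[0,0,0,0,0,0],[0,0,0,0,0,0],[0,0,0,0,0,0],[0,0,0,0,0,0],[0,0,0,0,0,0],[0,0,0,0,0,0]]
  ],
  "fingers": 0.01
}}

```text
time_s: 11.47
position: [0.6018, -0.2976, 0.0229]
tcp_rot: [[0.203, 0.979, 0.001], [0.979, -0.203, -0.0], [-0.0, 0.001, -1.0]]
force: [-0.9, 0.2, 4.5]
opening: 0.297
grasp_force: 30.0
```

To row units: 0.0683 m / 0.75 = 0.0911, -0.06 m / 0.75 = -0.08, -15 degrees / 90 = -0.1667.

Call:
{"op": "play_rows", "data": {
  "motion": [
    [[0,0,-0.04,0,0,0],[0,0,-0.08,0,0,0],[0.0267,-0.016,-0.08,0,0,-0.0444],[0.0533,-0.032,-0.08,0,0,-0.0889],[0.08,-0.048,-0.08,0,0,-0.1333],[0.0911,-0.0544,-0.08,0,0,-0.1667],[0.0911,-0.0544,-0.08,0,0,-0.1667],[0.0911,-0.0544,-0.08,0,0,-0.1667]]
  ]
}}

```text
time_s: 12.13
position: [0.5756, -0.2221, 0.0821]
tcp_rot: [[-0.057, 0.998, 0.0], [0.998, 0.057, -0.0], [-0.0, 0.0, -1.0]]
force: [0.4, 0.6, -0.3]
opening: 0.294
grasp_force: 30.0
```

```bash
python3 - <<'E'
from h import *
s=bot.read_state(); print(s["position"],s["force"],s["tcp_rot"])
p=fitguide()[0]; z=s["position"][2]-.0229
g=lambda x:((x[:2]-p[:2])@[np.cos(p[2]),np.sin(p[2])],(x[:2]-p[:2])@[-np.sin(p[2]),np.cos(p[2])])
print("tcp guide",g(s["position"]))
for k in ["scene","side"]:
    c=imaging.capture(k)
    for r in finder.outline_of(k,"stick"):
      m=r["pixels"]; ys,xs=np.nonzero(m); q=ray(c,[xs.mean(),ys.mean()],.07)
      if np.hypot(q[0]-.57,q[1]+.18)<.08:
        x,f=fitbox([c],[m],ST,(.5755,-.2224,1.627),z=z); print("stick",k,g(x),np.degrees(x[2]-p[2]),f)
    for r in finder.outline_of(k,"blank"):
      m=r["pixels"]; ys,xs=np.nonzero(m); q=ray(c,[xs.mean(),ys.mean()],.03)
      if np.hypot(q[0]-.563,q[1]+.008)<.05:
        x,f=fitbox([c],[m],BL,(.563,-.008,1.627),z=.024); print("blank",k,g(x),np.degrees(x[2]-p[2]),f)
    if k=="side": cv2.imwrite("pics/s4.png",cv2.resize(c["frame"][200:400,240:500],(780,600),interpolation=cv2.INTER_CUBIC)[:,:,::-1])
E
```

```text
[ 0.57555459 -0.22208209  0.08210361] [ 0.36084241  0.58095504 -0.33928558] [[-5.70532684e-02  9.98371134e-01  5.12450602e-05]
 [ 9.98371088e-01  5.70532815e-02 -3.05503802e-04]
 [-3.07929877e-04  3.37315960e-05 -9.99999952e-01]]
tcp guide (np.float64(-0.31971313316723327), np.float64(6.0891912958237204e-06))
stick scene (np.float64(-0.31146307888296565), np.float64(0.00015079200838377313)) -0.45561940420838887 0.49564849226137275
blank scene (np.float64(-0.10517730278727744), np.float64(-0.0008881249657760283)) -0.4102821042404869 0.09562289562289561
stick side (np.float64(-0.3203268992041809), np.float64(0.0003075334027542176)) -2.414530477074196 0.5131124427211844
blank side (np.float64(-0.09259969047888096), np.float64(0.0023334413264207627)) -14.497030571679337 0.4065873235538334
```

View pics/s4.png

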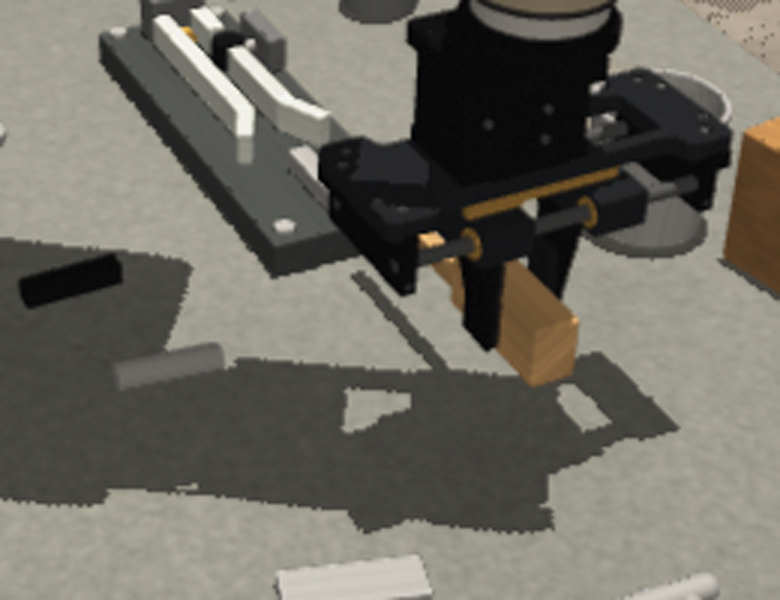

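The side crop shows the stick held level with its bar pointing at the blank on the bed (crop (305,170)). The finder puts the blank at guide x −105, y −1 mm. Lower and start feeding.

To row units: 0.0335 m / 0.75 = 0.0447, 0.032 m / 0.75 = 0.0427.

Call:
{"op": "play_rows", "data": {
  "motion": [
    [[0,0,0.02,0,0,0],[0,0,0.0373,0,0,0],[0,0,0.0447,0,0,0],[0.0107,0,0.0447,0,0,0],[0.0213,0,0.0447,0,0,0],[0.0293,0,0.0447,0,0,0],[0.036,0,0.0447,0,0,0],[0.0427,0,0.0447,0,0,0]]
  ]
}}

```text
time_s: 13.1
position: [0.574, -0.1896, 0.0494]
tcp_rot: [[-0.058, 0.998, 0.001], [0.998, 0.058, -0.001], [-0.001, 0.001, -1.0]]
force: [-0.1, -0.7, -0.1]
opening: 0.295
grasp_force: 30.0
```

To row units: 0.05 m / 0.75 = 0.0667, 0.045 m / 0.75 = 0.06.

Call:
{"op": "play_rows", "data": {
  "motion": [
    [[0.0067,0,0,0,0,0],[0.0147,0,0,0,0,0],[0.024,0,0,0,0,0],[0.0333,0,0,0,0,0],[0.0427,0,0,0,0,0],[0.052,0,0,0,0,0],[0.06,0,0,0,0,0],[0.0667,0,0,0,0,0]]
  ]
}}

```text
time_s: 13.77
position: [0.5706, -0.1395, 0.0488]
tcp_rot: [[-0.058, 0.998, -0.0], [0.998, 0.058, 0.0], [0.0, -0.0, -1.0]]
force: [0.0, -1.0, -0.4]
opening: 0.295
grasp_force: 30.0
```

```bash
python3 - <<'E'
from h import *
s=bot.read_state(); print(s["position"],s["force"])
p=fitguide()[0]
g=lambda x:np.round([(x[:2]-p[:2])@[np.cos(p[2]),np.sin(p[2])],(x[:2]-p[:2])@[-np.sin(p[2]),np.cos(p[2])]],4)
print("tcp guide",g(s["position"]))
c=imaging.capture("scene")
for r in finder.outline_of("scene","blank"):
      m=r["pixels"]; ys,xs=np.nonzero(m); q=ray(c,[xs.mean(),ys.mean()],.03); print(g(q),m.sum(),r["confidence"])
a=c["frame"][210:310,250:450]; cv2.imwrite("pics/s5.png",cv2.resize(a,(800,400),interpolation=cv2.INTER_CUBIC)[:,:,::-1])
E
```

```text
[ 0.57064968 -0.13954932  0.04878507] [ 0.0041572  -1.02008203 -0.35038677]
tcp guide [-2.37e-01  2.00e-04]
[-0.1073  0.1459] 132 0.73
[-0.0571  0.0008] 129 0.61
[ 0.1526 -0.1574] 1701 0.42
```

View pics/s5.png

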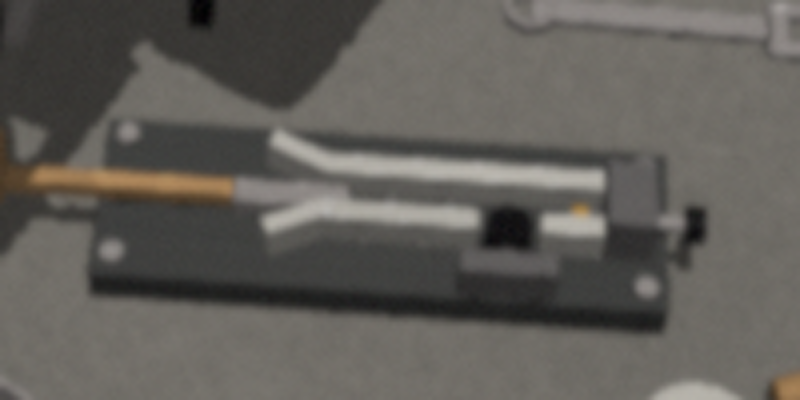

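The blank is entering the straight channel at crop (290,192), straight, with the bar tip square behind it at (235,187). Continue towards the pad.

To row units: 0.05 m / 0.75 = 0.0667, 0.046 m / 0.75 = 0.0613.

Call:
{"op": "play_rows", "data": {
  "motion": [
    [[0.0067,0,0,0,0,0],[0.016,0,0,0,0,0],[0.0253,0,0,0,0,0],[0.0347,0,0,0,0,0],[0.044,0,0,0,0,0],[0.0533,0,0,0,0,0],[0.0613,0,0,0,0,0],[0.0667,0,0,0,0,0]]
  ]
}}

```text
time_s: 14.53
position: [0.5676, -0.0893, 0.0487]
tcp_rot: [[-0.058, 0.998, -0.0], [0.998, 0.058, 0.0], [0.0, -0.0, -1.0]]
force: [-0.0, 0.1, -1.3]
opening: 0.298
grasp_force: 30.0
```

To row units: 0.024 m / 0.75 = 0.032, 0.021 m / 0.75 = 0.028.

Call:
{"op": "play_rows", "data": {
  "motion": [
    [[0.004,0,0,0,0,0],[0.008,0,0,0,0,0],[0.012,0,0,0,0,0],[0.016,0,0,0,0,0],[0.02,0,0,0,0,0],[0.024,0,0,0,0,0],[0.028,0,0,0,0,0],[0.032,0,0,0,0,0]]
  ]
}}

```text
time_s: 15.2
position: [0.5664, -0.0662, 0.0487]
tcp_rot: [[-0.057, 0.998, -0.0], [0.998, 0.057, 0.0], [0.0, -0.0, -1.0]]
force: [0.6, -0.6, -1.3]
opening: 0.291
grasp_force: 30.0
```

To row units: 0.016 m / 0.75 = 0.0213, 0.014 m / 0.75 = 0.0187.

Call:
{"op": "play_rows", "data": {
  "motion": [
    [[0.0027,0,0,0,0,0],[0.0053,0,0,0,0,0],[0.008,0,0,0,0,0],[0.0107,0,0,0,0,0],[0.0133,0,0,0,0,0],[0.016,0,0,0,0,0],[0.0187,0,0,0,0,0],[0.0213,0,0,0,0,0]]
  ]
}}

```text
time_s: 15.87
position: [0.5667, -0.0526, 0.0492]
tcp_rot: [[-0.059, 0.998, 0.003], [0.998, 0.059, -0.004], [-0.004, 0.002, -1.0]]
force: [-0.2, -7.5, -0.5]
opening: 0.297
grasp_force: 30.0
```

Call:
{"op": "play_rows", "data": {
  "motion": [
    [[0.0027,0,0,0,0,0],[0.0053,0,0,0,0,0],[0.008,0,0,0,0,0],[0.0107,0,0,0,0,0],[0.0133,0,0,0,0,0],[0.016,0,0,0,0,0],[0.0187,0,0,0,0,0],[0.0213,0,0,0,0,0]]
  ]
}}

```text
time_s: 16.53
position: [0.5644, -0.0361, 0.0489]
tcp_rot: [[-0.06, 0.998, -0.001], [0.998, 0.06, -0.003], [-0.003, -0.001, -1.0]]
force: [-1.4, -6.6, -0.3]
opening: 0.295
grasp_force: 30.0
```

To row units: 0.008 m / 0.75 = 0.0107, 0.003 m / 0.75 = 0.004.

Call:
{"op": "play_rows", "data": {
  "motion": [
    [[0.0013,0,0,0,0,0],[0.0027,0,0,0,0,0],[0.004,0,0,0,0,0],[0.0053,0,0,0,0,0],[0.0067,0,0,0,0,0],[0.008,0,0,0,0,0],[0.0093,0,0,0,0,0],[0.0107,0,0,0,0,0]]
  ]
}}

```text
time_s: 17.2
position: [0.5634, -0.0278, 0.0488]
tcp_rot: [[-0.06, 0.998, -0.002], [0.998, 0.06, -0.002], [-0.002, -0.002, -1.0]]
force: [-0.3, -6.2, -0.4]
opening: 0.295
grasp_force: 30.1
```

To row units: 0.002 m / 0.75 = 0.0027, 0.0015 m / 0.75 = 0.002.

Call:
{"op": "play_rows", "data": {
  "motion": [
    [[0.0007,0,0,0,0,0],[0.0013,0,0,0,0,0],[0.002,0,0,0,0,0],[0.0027,0,0,0,0,0]]
  ]
}}

```text
time_s: 17.53
position: [0.5631, -0.0258, 0.0487]
tcp_rot: [[-0.06, 0.998, -0.002], [0.998, 0.06, -0.002], [-0.002, -0.002, -1.0]]
force: [-2.2, -5.8, -0.0]
opening: 0.297
grasp_force: 30.1
```

To row units: 0.001 m / 0.75 = 0.0013, 0.0005 m / 0.75 = 0.0007.

Call:
{"op": "play_rows", "data": {
  "motion": [
    [[0.0007,0,0,0,0,0],[0.0013,0,0,0,0,0],[0.0013,0,0,0,0,0]]
  ]
}}

```text
time_s: 17.78
position: [0.563, -0.0247, 0.0487]
tcp_rot: [[-0.061, 0.998, -0.002], [0.998, 0.061, -0.002], [-0.002, -0.002, -1.0]]
force: [-2.6, -6.1, 0.2]
opening: 0.301
grasp_force: 30.1
```

Call:
{"op": "play_rows", "data": {
  "motion": [
    [[0.0007,0,0,0,0,0],[0.0013,0,0,0,0,0],[0.0013,0,0,0,0,0]]
  ]
}}

```text
time_s: 18.03
position: [0.5629, -0.0237, 0.0487]
tcp_rot: [[-0.061, 0.998, -0.002], [0.998, 0.061, -0.002], [-0.002, -0.002, -1.0]]
force: [-2.2, -5.9, -0.4]
opening: 0.3
grasp_force: 30.1
```

To row units: 0.001 m / 0.75 = 0.0013, 0.0005 m / 0.75 = 0.0007.

Call:
{"op": "play_rows", "data": {
  "motion": [
    [[0.0007,0,0,0,0,0],[0.0013,0,0,0,0,0],[0.0013,0,0,0,0,0]]
  ]
}}

```text
time_s: 18.28
position: [0.5629, -0.0228, 0.0487]
tcp_rot: [[-0.061, 0.998, -0.002], [0.998, 0.061, -0.002], [-0.002, -0.002, -1.0]]
force: [-2.0, -6.8, -0.7]
opening: 0.294
grasp_force: 30.1
```

To row units: 0.0007 m / 0.75 = 0.0009, 0.0003 m / 0.75 = 0.0004.

Call:
{"op": "play_rows", "data": {
  "motion": [
    [[0.0004,0,0,0,0,0],[0.0009,0,0,0,0,0],[0.0009,0,0,0,0,0]]
  ]
}}

```text
time_s: 18.53
position: [0.5631, -0.0226, 0.0488]
tcp_rot: [[-0.061, 0.998, -0.002], [0.998, 0.061, -0.003], [-0.003, -0.002, -1.0]]
force: [-2.5, -7.8, -0.6]
opening: 0.296
grasp_force: 30.1
```

To row units: 0.0008 m / 0.75 = 0.0011, 0.0004 m / 0.75 = 0.0005.

Call:
{"op": "play_rows", "data": {
  "motion": [
    [[0.0005,0,0,0,0,0],[0.0011,0,0,0,0,0],[0.0011,0,0,0,0,0]]
  ]
}}

```text
time_s: 18.78
position: [0.5633, -0.0223, 0.0489]
tcp_rot: [[-0.062, 0.998, -0.001], [0.998, 0.062, -0.004], [-0.004, -0.002, -1.0]]
force: [-2.2, -10.5, 0.2]
opening: 0.295
grasp_force: 30.1
```

To row units: 0.0006 m / 0.75 = 0.0008, 0.0003 m / 0.75 = 0.0004.

Call:
{"op": "play_rows", "data": {
  "motion": [
    [[0.0004,0,0,0,0,0],[0.0008,0,0,0,0,0],[0.0008,0,0,0,0,0]]
  ]
}}

```text
time_s: 19.03
position: [0.5634, -0.0221, 0.049]
tcp_rot: [[-0.062, 0.998, -0.001], [0.998, 0.062, -0.004], [-0.004, -0.001, -1.0]]
force: [-3.2, -11.0, 0.9]
opening: 0.295
grasp_force: 30.1
```

To row units: 0.0006 m / 0.75 = 0.0008, 0.0003 m / 0.75 = 0.0004.

Call:
{"op": "play_rows", "data": {
  "motion": [
    [[0.0004,0,0,0,0,0],[0.0008,0,0,0,0,0],[0.0008,0,0,0,0,0]]
  ]
}}

```text
time_s: 19.28
position: [0.5635, -0.0219, 0.0491]
tcp_rot: [[-0.062, 0.998, -0.001], [0.998, 0.062, -0.005], [-0.005, -0.001, -1.0]]
force: [-2.9, -11.8, 0.3]
opening: 0.297
grasp_force: 30.1
```

To row units: 0.0004 m / 0.75 = 0.0005, 0.0002 m / 0.75 = 0.0003.

Call:
{"op": "play_rows", "data": {
  "motion": [
    [[0.0003,0,0,0,0,0],[0.0005,0,0,0,0,0],[0.0005,0,0,0,0,0],[0.0005,0,0,0,0,0],[0.0005,0,0,0,0,0]]
  ]
}}

```text
time_s: 19.7
position: [0.5636, -0.0218, 0.0491]
tcp_rot: [[-0.062, 0.998, -0.001], [0.998, 0.062, -0.005], [-0.005, -0.001, -1.0]]
force: [-3.3, -13.2, 0.9]
opening: 0.301
grasp_force: 30.1
```

To row units: 0.0003 m / 0.75 = 0.0004, 0.0002 m / 0.75 = 0.0003.

Call:
{"op": "play_rows", "data": {
  "motion": [
    [[0.0003,0,0,0,0,0],[0.0004,0,0,0,0,0],[0.0004,0,0,0,0,0],[0.0004,0,0,0,0,0],[0.0004,0,0,0,0,0],[0.0004,0,0,0,0,0],[0.0004,0,0,0,0,0]]
  ]
}}

```text
time_s: 20.28
position: [0.5637, -0.0217, 0.0491]
tcp_rot: [[-0.063, 0.998, -0.0], [0.998, 0.063, -0.006], [-0.006, -0.001, -1.0]]
force: [-2.4, -13.6, 0.9]
opening: 0.295
grasp_force: 30.1
```

To row units: -0.085 m / 0.75 = -0.1133, -0.006 m / 0.75 = -0.008.

Call:
{"op": "play_rows", "data": {
  "motion": [
    [[-0.0027,0,0,0,0,0],[-0.008,0,0,0,0,0],[-0.0187,0,0,0,0,0],[-0.0347,0,0,0,0,0],[-0.0533,0,0,0,0,0],[-0.0733,0,0,0,0,0],[-0.0933,0,0,0,0,0],[-0.1133,0,0,0,0,0]]
  ]
}}

```text
time_s: 20.95
position: [0.5688, -0.1048, 0.0487]
tcp_rot: [[-0.057, 0.998, 0.0], [0.998, 0.057, -0.0], [-0.0, 0.0, -1.0]]
force: [-0.6, -0.7, -1.4]
opening: 0.293
grasp_force: 30.0
```

Call:
{"op": "play_rows", "data": {
  "motion": [
    [[-0.02,0,0,0,0,0],[-0.04,0,0,0,0,0],[-0.06,0,0,0,0,0],[-0.08,0,0,0,0,0],[-0.1067,0,0,0,0,0],[-0.1333,0,0,0,0,0],[-0.1533,0,0,0,0,0],[-0.1533,0,0,0,0,0]]
  ]
}}

```text
time_s: 21.62
position: [0.5763, -0.2221, 0.049]
tcp_rot: [[-0.055, 0.999, 0.003], [0.999, 0.055, -0.003], [-0.003, 0.003, -1.0]]
force: [0.5, 0.8, 0.1]
opening: 0.296
grasp_force: 30.0
```

```bash
python3 - <<'E'
from h import *
s=bot.read_state(); print(s["position"],s["force"],s["tcp_rot"])
p=fitguide()[0]
g=lambda x:np.round([(x[:2]-p[:2])@[np.cos(p[2]),np.sin(p[2])],(x[:2]-p[:2])@[-np.sin(p[2]),np.cos(p[2])]],4)
print("tcp",g(s["position"]))
c=imaging.capture("scene"); 
for r in finder.outline_of("scene","blank"):
    ys,xs=np.nonzero(r["pixels"]); print(g(ray(c,[xs.mean(),ys.mean()],.038)),g(ray(c,[xs.min(),ys.mean()],.038)),g(ray(c,[xs.max(),ys.mean()],.038)),r["confidence"])
for v in [(.04,0),(.1,0)]:
    X=np.r_[p[0]+v[0]*np.cos(p[2]),p[1]+v[0]*np.sin(p[2]),.038]; print(v,(proj(c,X)[0]-[250,210])*4)
a=c["frame"][210:310,250:450]; cv2.imwrite("pics/s6.png",cv2.resize(a,(800,400),interpolation=cv2.INTER_CUBIC)[:,:,::-1])
E
```

```text
[ 0.5762744  -0.22211656  0.04903574] [0.4757205  0.83182909 0.12020294] [[-0.05453933  0.99850732  0.00293257]
 [ 0.99850803  0.05454678 -0.00252201]
 [-0.00267821  0.00279064 -0.99999252]]
tcp [-0.3198 -0.0007]
[0.0699 0.001 ] [ 0.0416 -0.0013] [0.0997 0.0034] 0.68
[-0.106  0.14 ] [-0.1144  0.1393] [-0.0966  0.1408] 0.54
(0.04, 0) [456.99379468 201.29188189]
(0.1, 0) [572.61116211 209.02458348]
```

View pics/s6.png

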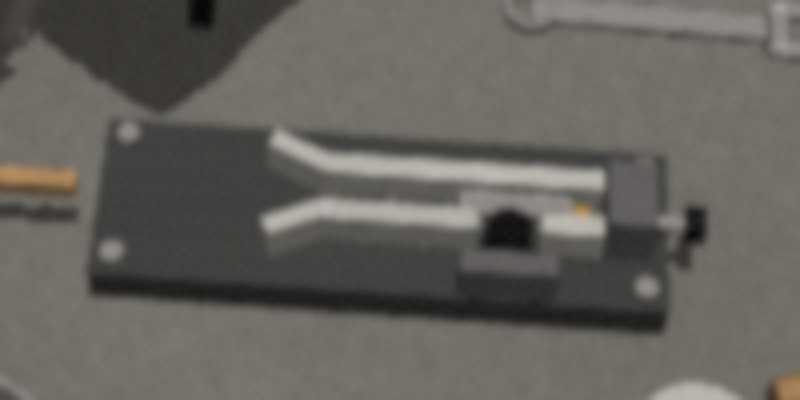

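The blank (crop 460–575, 203) lies against the brass nose at (582,210), past the pad. The stick is clear of the plate with its tip at (75,180). Now lay the stick near its old place.

To row units: -0.0763 m / 0.75 = -0.1017, -0.04 m / 0.75 = -0.0533, 15 degrees / 90 = 0.1667.

Call:
{"op": "play_rows", "data": {
  "motion": [
    [[-0.0267,0.0067,0,0,0,0.0444],[-0.0533,0.0133,0,0,0,0.0889],[-0.08,0.0213,0,0,0,0.1333],[-0.1017,0.0276,0,0,0,0.1667],[-0.1017,0.0276,0.016,0,0,0.1667],[-0.1017,0.0276,0.028,0,0,0.1667],[-0.1017,0.0276,0.0313,0,0,0.1667],[-0.1017,0.0276,0.0313,0,0,0.1667]]
  ]
}}

```text
time_s: 22.38
position: [0.5985, -0.29, 0.0235]
tcp_rot: [[0.201, 0.98, -0.004], [0.98, -0.2, 0.003], [0.002, -0.005, -1.0]]
force: [-1.4, -0.3, -2.0]
opening: 0.3
grasp_force: 30.0
```

Call:
{"op": "play_rows", "data": {
  "motion": [
    [[0,0,0.0011,0,0,0],[0,0,0.0021,0,0,0],[0,0,0.0021,0,0,0]]
  ]
}}

```text
time_s: 22.63
position: [0.5998, -0.2917, 0.0232]
tcp_rot: [[0.202, 0.979, -0.001], [0.979, -0.202, 0.001], [0.001, -0.001, -1.0]]
force: [-0.2, 0.5, -1.2]
opening: 0.299
grasp_force: 30.0
```

To row units: 0.0003 m / 0.75 = 0.0004.

Call:
{"op": "play_rows", "data": {
  "motion": [
    [[0,0,0.0004,0,0,0],[0,0,0.0004,0,0,0],[0,0,0.0004,0,0,0],[0,0,0.0004,0,0,0],[0,0,0.0004,0,0,0],[0,0,0.0004,0,0,0]]
  ],
  "fingers": 0.055
}}

```text
time_s: 23.13
position: [0.6003, -0.2929, 0.0235]
tcp_rot: [[0.203, 0.979, 0.0], [0.979, -0.203, -0.0], [-0.0, 0.0, -1.0]]
force: [-0.2, 0.2, 0.3]
opening: 0.609
grasp_force: 0.0
```

To row units: -0.19 m / 0.75 = -0.2533, -0.17 m / 0.75 = -0.2267.

Call:
{"op": "play_rows", "data": {
  "motion": [
    [[0,0,-0.02,0,0,0],[0,0,-0.0667,0,0,0],[0,0,-0.12,0,0,0],[0,0,-0.1733,0,0,0],[0,0,-0.2267,0,0,0],[0,0,-0.2533,0,0,0],[0,0,-0.2533,0,0,0]]
  ]
}}

```text
time_s: 23.72
position: [0.6034, -0.2949, 0.2218]
tcp_rot: [[0.203, 0.979, 0.012], [0.979, -0.203, -0.008], [-0.006, 0.013, -1.0]]
force: [0.2, 0.3, 1.0]
opening: 0.632
grasp_force: 0.0
```

```bash
python3 - <<'E'
from h import *
s=bot.read_state(); print(s["time_s"],s["position"],s["opening"])
p=fitguide()[0]
g=lambda x:np.round([(x[:2]-p[:2])@[np.cos(p[2]),np.sin(p[2])],(x[:2]-p[:2])@[-np.sin(p[2]),np.cos(p[2])]],4)
for k in ["scene","side"]:
    c=imaging.capture(k)
    for r in finder.outline_of(k,"stick"):
      m=r["pixels"]; ys,xs=np.nonzero(m); q=ray(c,[xs.mean(),ys.mean()],.01)
      if np.hypot(q[0]-.60,q[1]+.27)<.08:
        x,f=fitbox([c],[m],ST,(.6,-.295,1.366)); print("stick",k,x,f)
    for r in finder.outline_of(k,"blank"):
      ys,xs=np.nonzero(r["pixels"]); print(k,g(ray(c,[xs.mean(),ys.mean()],.038)),r["confidence"])
    if k=="side": save("pics/end.png",c["frame"])
E
```

```text
23.7167 [ 0.60337696 -0.29490955  0.22177345] 0.6318921099432232
stick scene [ 0.59956814 -0.29098078  1.36528526] 0.12242288636726861
scene [-0.1063  0.1381] 0.52
scene [0.071  0.0015] 0.49
stick side [ 0.59858673 -0.29109498  1.37420762] 0.06227327690447404
side [-0.1524  0.1801] 0.76
```

View pics/end.png

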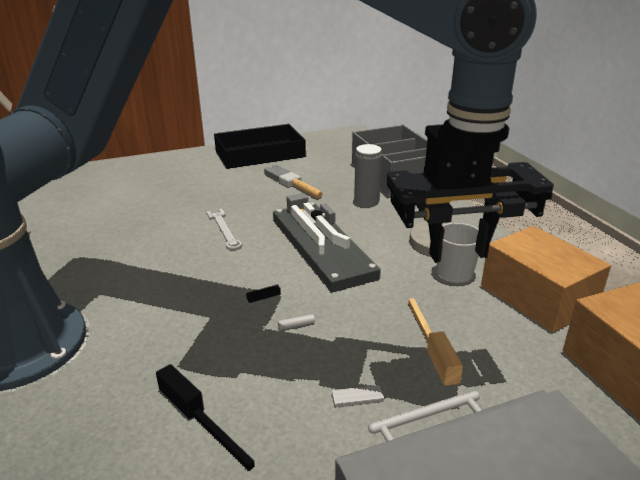

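The final view shows the stick flat on the bench at (440,350), clear of the guide. Everything else is where it was, the blank is in the channel, and the gripper is free.

```bash
python3 -c "
from rig import bot; print(bot.hand_in())"
```

```text
the job is handed in; nothing more can be done
None
```

I handed the job in at about 24 s. The blank is in the channel against the brass nose, pressed with an estimated 7 N and held for about a second; that is the wrist force less the pad's drag. The stick lies flat on the bench clear of the guide, and nothing else was moved; no verdict came back.

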